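# Set the dust extractor's click selector to the red clip and start it

### The job

On the grey dust-extractor console, turn the black selector clockwise from Off, click by click, to the click marked by the red clip and not past it; it is locked at Off, so push it down to start turning rather than force it. Leave it resting in that click, then press the green start button fully in and let go. Do not press green before the selector is set, leave the red stop button alone, and leave the other things on the bench where they are.

Things in the scene. Friction and masses are not known exactly. Their poses are not given: they have to be found in the camera images.
- console: Grey switch console fixed on the bench, 220 (x) x 340 (y) x 90 mm high; its top is flat and level. Origin: centre of its underside; x points away from its front edge (the robot's side), y to the left, z up. In its frame the selector's axis stands at x 0, y +80 mm, the green button at x -50, y -95 mm, the red stop button at x +55, y -110 mm. The selector's pointer looks along console -x at Off, +y after 3 clicks, +x after 6 clicks; Off is a broad blue mark.
- selector (a joint): Turn of the selector, rad: 0 = Off, growing clockwise seen from above, 0.524 rad (30 degrees) a click, stop after 9 clicks (4.71). A sprung detent resists with up to about 0.15 N m and pulls the knob into the nearest click; let go, it stays there. At Off it is locked (about 1 degree of play) unless pushed down; forcing the lock damages it.
- selector_push (a joint): How far the selector is pushed down, m: 0 = up, 0.008 = fully down. Spring: about 4 N to start, 9 N fully down, then a hard stop. It must be more than about 6 mm down to leave the Off lock; the lock is passed 25 degrees from Off, and from the first click on the selector turns without pushing. Let go, it springs up.
- selector_grip (a point): Point to grip, on the selector's axis, 40 mm above the console's top when up (130 mm above the bench). The black grip bar is 46 mm long, 14 mm thick and 40 mm tall, from 12 to 52 mm above the console's top, lying along the pointer; below it is a 48 mm disc. This frame turns with the knob; the pointer looks along its -x, and its z is up.
- selector_tip (a point): Tip of the selector's white pointer, 40 mm from the axis and 12 mm above the console's top.
- clip_red: Red clip, a fixed stud 13 mm across and 8 mm high, on the dial ring 52 mm from the selector's axis, at 4, 5, 6 or 7 clicks from Off; origin in its foot. Three like white clips fill the other three places. With the pointer on it, tip and clip centre are 12 mm apart; one click off, 26 mm.
- start (a joint): Green start button, 0 = out, 0.006 m = fully in; spring, about 5 N fully in.
- start_top (a point): Centre of the top face of the green start button, 28 mm across; press straight down.
- stop (a joint): Red stop button, 0 = out, 0.006 m = in. Not to be pressed.
- tape: Blue tape roll, 66 mm across, 24 mm high, lying loose on the console's far part; origin at its underside. Leave alone.
- wedge: Small oak block, 28 x 60 x 14 mm, lying loose on the console's front edge; origin at its underside. Leave alone.
- mallet: Hammer with dark wooden handle lying on the bench at the left. Leave alone.
- dust_brush: Hand brush lying on the bench at the left. Leave alone.
- pigment: Jar with a red label, 64 mm across, 85 mm high, standing at the right. Leave alone.
- mug: Blue mug, 80 mm across, 90 mm high, standing at the right. Leave alone.
- chisel: Steel chisel, about 180 mm long, lying at the right, near the robot. Leave alone.
- slot4 (a point): Place on the dial ring 4 clicks clockwise from Off, 52 mm from the selector's axis, on the console's top; one of the four clips stands on it.
- slot5 (a point): Place on the dial ring 5 clicks clockwise from Off, 52 mm from the selector's axis, on the console's top; one of the four clips stands on it.
- slot6 (a point): Place on the dial ring 6 clicks clockwise from Off, 52 mm from the selector's axis, on the console's top; one of the four clips stands on it.
- slot7 (a point): Place on the dial ring 7 clicks clockwise from Off, 52 mm from the selector's axis, on the console's top; one of the four clips stands on it.

How it is judged (in metres and radians):
On the way, in this order (a step that is already met when the one before it is completed fails the run):
1. the selector rests in the click of the red clip (horizontal distance between selector_tip and clip_red below 0.0145 m and velocity of joint selector between -0.2 and 0.2 rad/s and value of joint selector_push below 0.003 m), for 0.3 s.
2. the green start button is pressed fully in (horizontal distance between selector_tip and clip_red below 0.0145 m and value of joint start above 0.0045 m), for 0.05 s.
At the end, for the whole second after the job is handed in: The pointer rests in the click of the red clip (tip and clip centre at most 14.5 mm apart in plan, that is within about 10 degrees), the selector is up (within 1.5 mm), the green button is out again (within 1.5 mm), nothing turns, and the bystanders lie within 30 mm of their start (horizontal distance between selector_tip and clip_red below 0.0145 m and value of joint each of selector_push, start below 0.0015 m and velocity of joint selector between -0.1 and 0.1 rad/s); the robot touches nothing.
It fails at once if the selector is turned past the click of the red clip (by more than 18 degrees) ((horizontal distance between clip_red and slot4 below 0.01 m and value of joint selector above 2.414 rad) or (horizontal distance between clip_red and slot5 below 0.01 m and value of joint selector above 2.938 rad) or (horizontal distance between clip_red and slot6 below 0.01 m and value of joint selector above 3.462 rad) or (horizontal distance between clip_red and slot7 below 0.01 m and value of joint selector above 3.985 rad)).
It fails at once if the green button is pressed (more than 3 mm) while the selector is not at the red clip (value of joint start above 0.003 m and not (horizontal distance between selector_tip and clip_red below 0.0145 m)).
It fails at once if the selector is forced out of its Off lock (turned 8 to 17 degrees with less than 3 mm of push) (value of joint selector between 0.14 and 0.3 rad and value of joint selector_push below 0.003 m).
It fails at once if the red stop button is pressed (more than 2 mm) (value of joint stop above 0.002 m).
It fails at once if a bystander is moved by more than 30 mm (distance of any of tape, wedge, mallet, dust_brush, pigment, mug, chisel from where it was at the start of the episode above 0.03 m).
It also fails if it takes over 64 s, if anything falls off the work surface, if the arm or the gripper's body presses on something with over 40 N, if the wrist force passes 120 N, or if a joint passes its speed limit or range.

### The arm

A 6-joint arm with a two-finger parallel gripper is mounted at the origin on the work surface. World frame = base frame: x ahead of the robot, y to its left, z up, the work surface at z = 0. Lengths are in mm, angles in rad, forces in N, time in s.
With the tool pointing down it reaches from about 325 to 925 mm from the base axis. Payload 3.1 kg.
Tool frame: the origin (TCP) lies at the very end of the fingers, on their centre line; the grasp point (between the pads) lies 19 mm behind it; z points along the fingers, y is the direction in which the jaws open and shut (so a half turn about z gives the same grasp; the last joint's range is limited). The gripper opens to 85 mm and grips with 20 to 120 N. Pads are 22 mm wide; open, the fingers measure 114 mm over their backs; the gripper's body (76 mm by 85 mm) begins 54 mm behind the grasp point. The pads swing forward as they close: fully open they stand 13 mm farther back than shut.
Start: joints at [-0.112, 0.217, 1.613, -0, 1.311, -0.112], TCP at [625.011, 0.021, 231.3] pointing down, gripper open.
Joint ranges: [-2.75, 2.75], [-0.78, 2.1], [0.31, 2.55], [-1.13, 4.27], [0.13, 2.63], [-2.58, 2.58]. Speed limits (rad/s): [2.79, 2.79, 3.14, 3.14, 3.14, 3.14].

### API

Orientations are given as a 3x3 rotation matrix whose columns are the frame's x, y, z axes.
In Python, from plant import ctrl, grab_frame, job gives the robot as it stands.
- The arm moves only by the tool play_rows, never from a script. Its argument "motion" is one flat list of numbers, 5 for each row, row after row: the shift along the world's x, y, z in mm, then the turn about the world's z in degrees, then the closure, from 0 (fully open) to 1 (shut). In form: [dx, dy, dz, twist, hand, dx, dy, dz, twist, hand, ...]. A call has 1 to 5 rows; each row shifts and turns the commanded pose from where the row before left it; what a row does not reach is not made up. A row lasts 1/10 s, in which the tool goes at most 50 mm and 8.59 degrees, less where a joint would pass 70% of its speed; a pose out of reach is approached as far as the arm can. A call with a gripper value outside its range is refused whole. The fingers move at their own pace and stop on an object; "squeeze" is the grip in N (left out, the last holds). Time passes only in rows, so rows that do not move let the fingers close. It gives the time, the measured TCP pose, the force and the opening at its end, in the units of the state.
- ctrl.get_state(): the state, without advancing time (a new reading comes with each control period).
- grab_frame(name): name is "scene" or "side" or "wrist"; returns a dict with "color" (400x640x3 uint8, red, green, blue), "fx", "fy", "cx", "cy" (pixels), "k1" (the pictures are not rectified: a ray, as slopes to the right and down, at radius r is drawn at 1 + k1 r^2 times it, then the intrinsics apply), "rvec" (rotation vector, rad) and "tvec" (3), from world to camera coordinates, as OpenCV has them; the wrist camera has in their place "T_tool_cam" (4x4, takes a point from camera to tool coordinates, whose origin is the TCP and whose axes are the flange's). Camera axes: x right, y down, z forward; pixel columns grow to the right and rows downward; lengths in mm; the calibration is good to about 2 mm. A picture is of the moment at which its call begins: read the wrist's pose just before it. There is no depth.
- job.finish_job(): hands the job in, once; it reports no verdict.
The state is a dict: "time_s": time; "joints": joint angles; "qd": joint speeds; "effort": joint torques, N m; "tool_pos": TCP position; "tcp_rot": TCP orientation; "contact_force": force on the tool from outside, world axes, zero at the start; "ft_torque": the same for the moment, N m; "opening": opening from 0.0 (shut) to 1.0 (fully open).
Only numpy, scipy, OpenCV 4.12 (cv2) and the standard library are available. Lean on these libraries where they do the work, as an engineer would, in place of code of your own. Each camera call takes 0.05 s, during which the arm holds its last target. There are 200 camera calls.

## Working session

There is one attempt and no reset: what is moved stays moved. The work goes in short steps, Python scripts to look and compute and a tool call to move; the robot and the scene stay as the last step left them, time stands still between calls to the robot, and variables do not carry over. Pictures are saved under pics/ and viewed, about 8 in all and at most 12, crops included, and the job is handed in when it is done.

Besides the shell and the picture viewer there is one more tool, called after "Call:" as name(argument=value, ...) on one line, values as JSON. play_rows: Moves the arm, as the interface text tells. Its arguments: {"type":"object","properties":{"motion":{"type":"array","items":{"type":"number"}},"squeeze":{"type":"number"}},"required":["motion"]}

```bash
mkdir -p pics; cat > h.py <<'E'
import numpy as np, cv2
from plant import ctrl, grab_frame, job
def snap(name,fn,crop=None,scale=1):
    s=ctrl.get_state(); f=grab_frame(name)
    im=f["color"][:,:,::-1]
    np.save("pics/"+fn+".npy",f["color"])
    if crop: x0,y0,x1,y1=crop; im=im[y0:y1,x0:x1]
    if scale!=1: im=cv2.resize(np.ascontiguousarray(im),None,fx=scale,fy=scale,interpolation=cv2.INTER_CUBIC)
    cv2.imwrite("pics/"+fn+".png",im); return s,f
def cam(s,f):
    if "rvec" in f:
        R=cv2.Rodrigues(np.array(f["rvec"],float))[0]; t=np.array(f["tvec"],float).ravel()
        return R.T, -R.T@t
    T=np.array(f["T_tool_cam"]); R=np.array(s["tcp_rot"])
    return R@T[:3,:3], R@T[:3,3]+np.array(s["tool_pos"])
def pt(s,f,u,v,z):
    Rc,c=cam(s,f)
    d=np.array([(u-f["cx"])/f["fx"],(v-f["cy"])/f["fy"]])
    p=d.copy()
    for _ in range(20): p=d/(1+f["k1"]*(p@p))
    r=Rc@np.array([p[0],p[1],1]); return c+r*(z-c[2])/r[2]
def proj(s,f,P):
    Rc,c=cam(s,f); q=Rc.T@(np.array(P)-c); p=q[:2]/q[2]; p=p*(1+f["k1"]*(p@p))
    return p[0]*f["fx"]+f["cx"],p[1]*f["fy"]+f["cy"]
E
python3 - <<'E'
from h import *
import pickle
for n in("scene","wrist"):
    s,f=snap(n,n+"0"); pickle.dump((s,f),open(n+"0.pkl","wb"))
    R,c=cam(s,f); print(n,c.round(),R[:,2].round(2),f["fx"],f["k1"])
print(s)
E
```

```text
scene [1007. -411. 1085.] [-0.43  0.35 -0.83] 423.03778756911544 0.012215386811483021
wrist [625.  67. 372.] [-0.   -0.27 -0.96] 312.3778771947052 -0.004909958056489995
{'time_s': 0.05, 'joints': array([-1.12195792e-01,  2.17803406e-01,  1.61489548e+00, -1.38764899e-05,
        1.31133061e+00, -1.12169220e-01]), 'qd': array([-0.00115437, -0.0012719 , -0.00334759,  0.00132885,  0.00231291,
        0.00057889]), 'effort': array([-1.22088102e-05, -3.98336613e+01, -3.05193901e+01, -1.76234889e-04,
        4.71566571e-03, -3.23156542e-05]), 'tool_pos': array([6.24190182e+02, 1.11940272e-01, 2.29957929e+02]), 'tcp_rot': array([[ 2.33102100e-05,  9.99997064e-01, -2.42302207e-03],
       [ 9.99999966e-01, -2.26814956e-05,  2.59502475e-04],
       [ 2.59446755e-04, -2.42302803e-03, -9.99997031e-01]]), 'contact_force': array([-0.1702887 ,  0.53103417, -0.40759816]), 'ft_torque': array([ 0.02281415,  0.02932295, -0.00153262]), 'opening': 1.001189615568251}
```

View pics/scene0.png

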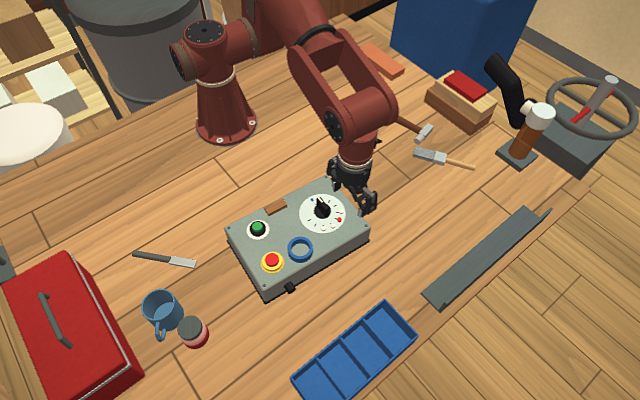

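View pics/wrist0.png

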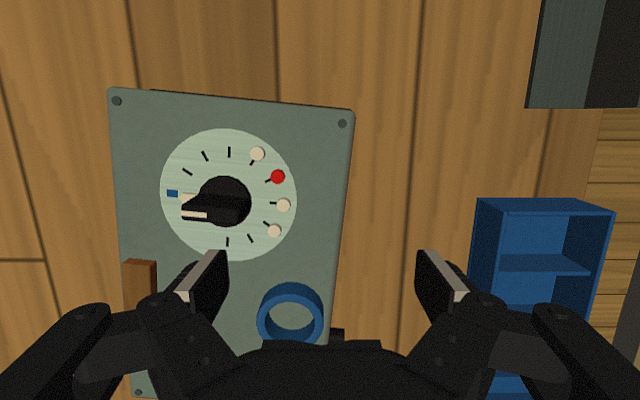

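The wrist picture shows the dial: Off mark at (172,193), pointer towards it. Clips are white (257,153), red (278,177), white (283,205) and white (274,231). Counted clockwise, red looks like click 5, which I'll check numerically.

```bash
python3 - <<'E'
from h import *
import pickle
s,f=pickle.load(open("wrist0.pkl","rb"))
cl=[pt(s,f,u,v,97)[:2] for u,v in((257,153),(278,177),(283,205),(274,231))]
off=pt(s,f,172,193,90)[:2]
A=[]
print([c.round(1) for c in cl],off.round(1))
# fit centre/yaw from clips, r=52
from scipy.optimize import least_squares
def m(p,k): a=p[2]+np.pi-k*np.pi/6; return p[:2]+52*np.array([np.cos(a),np.sin(a)])
r=least_squares(lambda p:np.concatenate([m(p,k)-c for k,c in zip((4,5,6,7),cl)]),[cl[0][0]-40,cl[0][1]-40,0])
p=r.x;print("centre",p[:2],"yaw deg",np.degrees(p[2]),r.fun.round(1))
print("off angle",np.degrees(np.arctan2(*(off-p[:2])[::-1]))-180, np.linalg.norm(off-p[:2]))
for u,v in((117,100),(342,123),(139,392)): print(pt(s,f,u,v,90).round(1))
c,sn=np.cos(p[2]),np.sin(p[2]);R=np.array([[c,-sn],[sn,c]])
org=p[:2]-R@[0,80]
s2,f2=pickle.load(open("scene0.pkl","rb"))
for n,q in(("green",[-50,-95]),("red",[55,-110]),("sel",[0,80])):
    w=org+R@q; print(n,w.round(1),np.round(proj(s2,f2,[*w,104 if n!="sel" else 142]),1))
for k,c in zip((4,5,6,7),cl):print(k,proj(s2,f2,[*m(p,k),97]))
print("tape",pt(s,f,290,318,105),"wedge",pt(s,f,140,268,104))
E
```

```text
[array([567.9,  35.2]), array([585.5,  13.8]), array([589.1, -12.3]), array([579.8, -37.7])] [484.9  -2.7]
centre [537.64512493  -7.15315315] yaw deg -5.865513091957372 [ 0.3 -0.2 -0.4  0.3  0.2 -0.2 -0.1  0.1]
off angle -4.8061922304673885 52.91054574151418
[447.6  80.1  90. ]
[642.5  60.6  90. ]
[ 417.4 -235.2   90. ]
green [ 470.  -176.1] [256.9 226.8]
red [ 572.9 -201.8] [271.3 259.8]
sel [537.6  -7.2] [322.3 202.7]
4 (np.float64(340.83876720470846), np.float64(210.96630185188704))
5 (np.float64(339.0547173491561), np.float64(219.14462237460978))
6 (np.float64(332.56569988675017), np.float64(225.4622325965129))
7 (np.float64(323.08446385458916), np.float64(228.0770967098253))
tape [ 593.28707024 -126.53833959  105.        ] wedge [451.9440713  -72.69786557 104.        ]
```

```bash
python3 - <<'E'
from h import *
im=np.load("pics/scene0.npy")[170:305,220:380,::-1]
cv2.imwrite("pics/sc0crop.png",cv2.resize(np.ascontiguousarray(im),None,fx=4,fy=4,interpolation=cv2.INTER_CUBIC))
E
```

```text
(no output)
```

View pics/sc0crop.png

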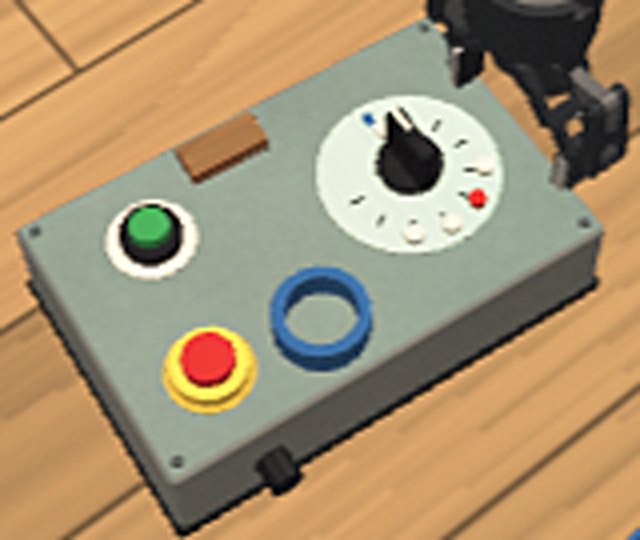

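Both views agree: the red clip is at click 5 (150° clockwise), and the fit residuals are under 0.5 mm. The console yaw is −5.9°, which the screws confirm, and the selector axis is at (537.6, −7.2). The green button reprojects onto the picture at (257,227). Next I move above the selector with the jaws across the bar (+84°).

Call:
play_rows(motion=[-17, -1.4, 0, 8.4, 0, -17, -1.4, 0, 8.4, 0, -17, -1.4, 0, 8.4, 0, -17, -1.4, 0, 8.4, 0, -18, -1.4, 0, 8.4, 0], squeeze=60)

```text
time_s: 0.6
tool_pos: [537.9, -7.0, 230.6]
tcp_rot: [[-0.674, 0.739, -0.001], [0.739, 0.674, 0.0], [0.001, -0.001, -1.0]]
contact_force: [-0.0, 0.2, 0.7]
opening: 0.998
```

Call:
play_rows(motion=[0, 0, 0, 8.4, 0, 0, 0, 0, 8.4, 0, 0, 0, 0, 8.4, 0, 0, 0, 0, 8.4, 0, 0, 0, 0, 8.4, 0])

```text
time_s: 1.1
tool_pos: [538.5, -6.9, 230.6]
tcp_rot: [[-0.995, 0.099, -0.001], [0.099, 0.995, 0.0], [0.001, 0.0, -1.0]]
contact_force: [-0.3, 0.0, 0.1]
opening: 1.001
```

Call:
play_rows(motion=[0, 0, 0, 0, 0, 0, 0, 0, 0, 0])

```text
time_s: 1.3
tool_pos: [538.7, -6.9, 230.9]
tcp_rot: [[-0.994, 0.108, -0.001], [0.108, 0.994, 0.0], [0.001, 0.0, -1.0]]
contact_force: [-0.0, 0.5, 0.9]
opening: 1.001
```

```bash
python3 - <<'E'
from h import *
import pickle
s,f=snap("wrist","w1"); pickle.dump((s,f),open("w1.pkl","wb"))
print(s["time_s"],s["tool_pos"].round(1),np.degrees(np.arctan2(s["tcp_rot"][1,1],s["tcp_rot"][0,1])),s["joints"].round(2),s["contact_force"].round(1))
for k in(4,5):
    a=np.radians(174.1-30*k); print(proj(s,f,[537.6+52*np.cos(a),-7.2+52*np.sin(a),97]))
print(proj(s,f,[537.6,-7.2,142]))
E
```

```text
1.3 [538.7  -6.9 230.9] 83.82714368158153 [-0.14  0.03  1.82  0.    1.29 -1.61] [-0.   0.5  0.9]
(np.float64(369.18121665987906), np.float64(217.0031717317787))
(np.float64(348.36552703753273), np.float64(236.21206606357305))
(np.float64(320.5868133988568), np.float64(203.56679990674468))
```

View pics/w1.png

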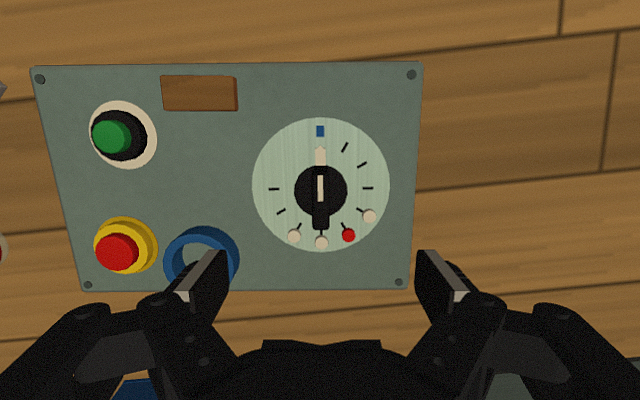

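The prediction for red, (348,236), matches the picture at (349,236), and the bar is lined up between the jaws. I descend and grip.

Call:
play_rows(motion=[-1.1, -0.3, -30, 0, 0, 0, 0, -30, 0, 0, 0, 0, -30, 0, 0, 0, 0, -20, 0, 0, 0, 0, -10, 0, 0])

```text
time_s: 1.85
tool_pos: [536.0, -7.0, 108.7]
tcp_rot: [[-0.994, 0.106, -0.004], [0.106, 0.994, 0.001], [0.004, 0.0, -1.0]]
contact_force: [0.6, 0.3, 0.1]
opening: 1.003
```

Call:
play_rows(motion=[0, 0, 0, 0, 0.5, 0, 0, 0, 0, 1, 0, 0, 0, 0, 1, 0, 0, 0, 0, 1, 0, 0, 0, 0, 1])

```text
time_s: 2.35
tool_pos: [538.7, -7.6, 112.4]
tcp_rot: [[-0.995, 0.104, 0.002], [0.104, 0.995, -0.001], [-0.002, -0.001, -1.0]]
contact_force: [-0.2, -3.6, 0.7]
opening: 0.153
```

Call:
play_rows(motion=[0, 0, 0, 0, 1, 0, 0, 0, 0, 1, 0, 0, 0, 0, 1, 0, 0, 0, 0, 1, 0, 0, 0, 0, 1])

```text
time_s: 2.85
tool_pos: [538.7, -7.6, 111.9]
tcp_rot: [[-0.995, 0.104, 0.002], [0.104, 0.995, -0.001], [-0.002, -0.001, -1.0]]
contact_force: [0.3, -2.2, 5.2]
opening: 0.154
```

Gripped: the opening reads 13 mm on a 14 mm bar. Now I push down.

Call:
play_rows(motion=[-0.5, 0, -2, 0, 1, 0, 0, -2, 0, 1, 0, 0, -2, 0, 1, 0, 0, -2, 0, 1, 0, 0, 0, 0, 1], squeeze=90)

```text
time_s: 3.35
tool_pos: [538.7, -7.6, 104.8]
tcp_rot: [[-0.995, 0.104, 0.003], [0.104, 0.995, -0.001], [-0.003, -0.0, -1.0]]
contact_force: [-1.0, -2.0, 9.8]
opening: 0.149
```

Call:
play_rows(motion=[0, 0, 0, 0, 1, 0, 0, 0, 0, 1])

```text
time_s: 3.55
tool_pos: [538.7, -7.6, 104.8]
tcp_rot: [[-0.995, 0.104, 0.003], [0.104, 0.995, -0.001], [-0.003, -0.0, -1.0]]
contact_force: [-0.8, -2.1, 8.7]
opening: 0.146
```

Call:
play_rows(motion=[0, 0, -1, 0, 1, 0, 0, 0, 0, 1, 0, 0, 0, 0, 1])

```text
time_s: 3.85
tool_pos: [538.8, -7.7, 104.6]
tcp_rot: [[-0.995, 0.104, 0.002], [0.104, 0.995, -0.001], [-0.002, -0.001, -1.0]]
contact_force: [-1.8, -1.0, 13.0]
opening: 0.148
```

It is on the hard stop: 13 N with no further travel. Now I turn clockwise while holding it down.

Call:
play_rows(motion=[0, 0, 0, -3, 1, 0, 0, 0, -3, 1, 0, 0, 0, -3, 1, 0, 0, 0, -3, 1, 0, 0, 0, 0, 1])

```text
time_s: 4.35
tool_pos: [538.7, -8.0, 104.6]
tcp_rot: [[-0.951, 0.31, 0.002], [0.31, 0.951, -0.002], [-0.003, -0.001, -1.0]]
contact_force: [-2.9, -3.3, 12.8]
opening: 0.149
```

```bash
python3 - <<'E'
from h import *
s=ctrl.get_state();print(s["ft_torque"].round(2),s["contact_force"].round(1),s["tool_pos"].round(1),np.degrees(np.arctan2(s["tcp_rot"][1,1],s["tcp_rot"][0,1])))
E
```

```text
[-0.45  0.47 -0.05] [-2.9 -3.3 12.8] [538.7  -8.  104.6] 71.96519641389611
```

Call:
play_rows(motion=[0, 0, 0, -4, 1, 0, 0, 0, -5, 1, 0, 0, 0, -5, 1, 0, 0, 0, -4, 1, 0, 0, 0, 0, 1])

```text
time_s: 4.85
tool_pos: [538.5, -8.5, 104.6]
tcp_rot: [[-0.809, 0.588, 0.002], [0.588, 0.809, -0.003], [-0.003, -0.001, -1.0]]
contact_force: [-4.3, -3.6, 13.8]
opening: 0.153
```

Call:
play_rows(motion=[0, 0, 2, 0, 1, 0, 0, 2, 0, 1, 0, 0, 2, 0, 1, 0, 0, 2, 0, 1, 0, 0, 0, 0, 1])

```text
time_s: 5.35
tool_pos: [538.3, -8.5, 111.1]
tcp_rot: [[-0.809, 0.588, 0.002], [0.588, 0.809, -0.002], [-0.003, -0.001, -1.0]]
contact_force: [0.6, -5.9, 4.7]
opening: 0.143
```

```bash
python3 - <<'E'
from h import *
s,f=snap("scene","s2",(260,150,400,260),5);print(s["ft_torque"].round(2),s["contact_force"].round(1),s["tool_pos"].round(1),np.degrees(np.arctan2(s["tcp_rot"][1,1],s["tcp_rot"][0,1])))
E
```

```text
[-0.96 -0.1   0.01] [ 0.6 -5.9  4.7] [538.3  -8.5 111.1] 54.01926951734299
```

View pics/s2.png

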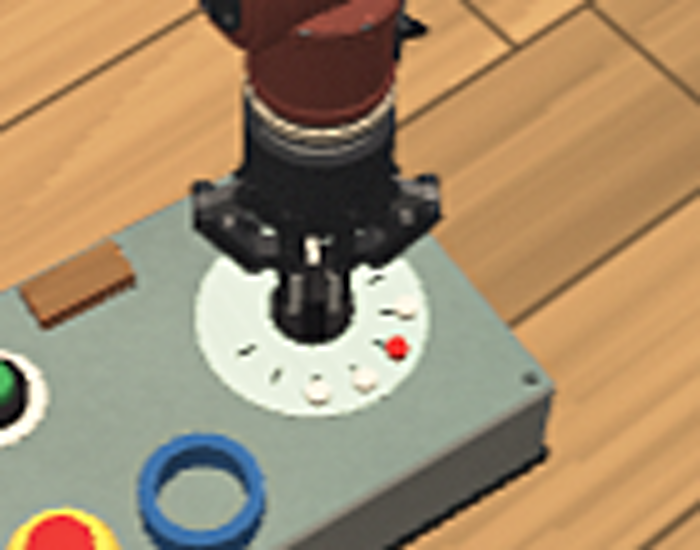

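The knob has turned with the gripper to click 1 and come back up. Next is 120° more, checking the force as it goes.

Call:
play_rows(motion=[0, 0.5, 0.5, -8, 1, 0, 0, 0, -8, 1, 0, 0, 0, -8, 1, 0, 0, 0, -8, 1, 0, 0, 0, -8, 1])

```text
time_s: 5.9
tool_pos: [537.3, -9.1, 110.9]
tcp_rot: [[-0.238, 0.971, -0.001], [0.971, 0.238, -0.005], [-0.004, -0.002, -1.0]]
contact_force: [-1.2, -8.6, 4.5]
opening: 0.152
```

Call:
play_rows(motion=[0, 0, 0, -8, 1, 0, 0, 0, -8, 1, 0, 0, 0, -8, 1, 0, 0, 0, -8, 1, 0, 0, 0, -8, 1])

```text
time_s: 6.4
tool_pos: [536.1, -9.0, 110.4]
tcp_rot: [[0.443, 0.897, -0.003], [0.897, -0.443, -0.004], [-0.005, -0.001, -1.0]]
contact_force: [-2.8, -7.5, 3.9]
opening: 0.147
```

```bash
python3 - <<'E'
from h import *
s=ctrl.get_state();print(s["ft_torque"].round(2),s["contact_force"].round(1),s["tool_pos"].round(1),np.degrees(np.arctan2(s["tcp_rot"][1,1],s["tcp_rot"][0,1])),s["joints"].round(2))
E
```

```text
[-1.55  0.52  0.03] [-2.8 -7.5  3.9] [536.1  -9.  110.4] -26.26764104706941 [-0.14  0.17  1.91 -0.01  1.06  0.32]
```

Call:
play_rows(motion=[0, 0, 0, -8, 1, 0, 0, 0, -8, 1, 0, 0, 0, -8, 1, 0, 0, 0, -6, 1, 0, 0, 0, 0, 1])

```text
time_s: 6.9
tool_pos: [535.4, -8.4, 110.0]
tcp_rot: [[0.83, 0.558, -0.005], [0.558, -0.83, -0.003], [-0.006, -0.0, -1.0]]
contact_force: [-3.0, -6.5, 5.7]
opening: 0.149
```

```bash
python3 - <<'E'
from h import *
s=ctrl.get_state();print(s["ft_torque"].round(2),s["contact_force"].round(1),s["tool_pos"].round(1),np.degrees(np.arctan2(s["tcp_rot"][1,1],s["tcp_rot"][0,1])),s["joints"].round(2))
E
```

```text
[-1.34  0.7  -0.12] [-3.  -6.5  5.7] [535.4  -8.4 110. ] -56.07629609983771 [-0.14  0.17  1.91 -0.    1.06  0.84]
```

Call:
play_rows(motion=[0, 0, 0, -5, 1, 0, 0, 0, -4.5, 1, 0, 0, 0, 0, 1, 0, 0, 0, 0, 1])

```text
time_s: 7.3
tool_pos: [535.3, -8.2, 109.9]
tcp_rot: [[0.91, 0.415, -0.005], [0.415, -0.91, -0.003], [-0.006, 0.0, -1.0]]
contact_force: [-3.3, -6.1, 5.3]
opening: 0.149
```

```bash
python3 - <<'E'
from h import *
s=ctrl.get_state();print(s["ft_torque"].round(2),s["contact_force"].round(1),s["tool_pos"].round(1),np.degrees(np.arctan2(s["tcp_rot"][1,1],s["tcp_rot"][0,1])))
E
```

```text
[-1.26  0.66 -0.04] [-3.3 -6.1  5.3] [535.3  -8.2 109.9] -65.4792951764878
```

The angle is reached (−65.5° against −65.9°), so I release and lift.

Call:
play_rows(motion=[0, 0, 0, 0, 0.5, 0, 0, 0, 0, 0, 0, 0, 0, 0, 0, 0, 0, 0, 0, 0, 0, 0, 0, 0, 0])

```text
time_s: 7.8
tool_pos: [537.2, -6.4, 110.5]
tcp_rot: [[0.91, 0.415, -0.001], [0.415, -0.91, 0.0], [-0.0, -0.001, -1.0]]
contact_force: [0.1, -0.0, 0.7]
opening: 0.971
```

Call:
play_rows(motion=[0, 0, 20, 0, 0, 0, 0, 30, 0, 0, 0, 0, 40, 0, 0, 0, 0, 30, 0, 0, 0, 0, 0, 0, 0])

```text
time_s: 8.3
tool_pos: [541.2, -7.1, 237.1]
tcp_rot: [[0.91, 0.415, 0.011], [0.415, -0.91, -0.001], [0.01, 0.006, -1.0]]
contact_force: [0.2, 0.3, 0.3]
opening: 1.0
```

```bash
python3 - <<'E'
from h import *
import pickle
s,f=snap("wrist","w3"); pickle.dump((s,f),open("w3.pkl","wb"))
print(s["time_s"],s["tool_pos"].round(1),s["opening"],s["contact_force"].round(1))
for k in(4,5,6):
    a=np.radians(174.1-30*k); print(k,proj(s,f,[537.6+40*np.cos(a),-7.2+40*np.sin(a),102]),proj(s,f,[537.6+52*np.cos(a),-7.2+52*np.sin(a),97]))
E
```

```text
8.3 [541.2  -7.1 237.1] 0.9995568170718386 [0.2 0.3 0.3]
4 (np.float64(296.4693617272483), np.float64(158.59965454861143)) (np.float64(290.013082977358), np.float64(146.2444941205086))
5 (np.float64(318.9970834072568), np.float64(152.67718853676845)) (np.float64(319.0750180072055), np.float64(138.52259663145543))
6 (np.float64(341.442887734871), np.float64(158.8788499871411)) (np.float64(348.022311079746), np.float64(146.61968559190223))
```

View pics/w3.png

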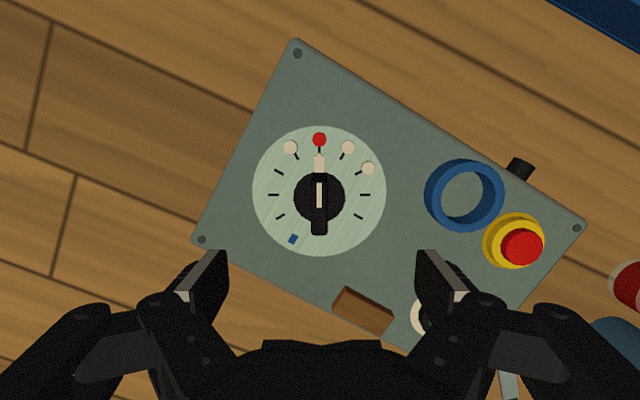

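The pointer (319,160) lies right under the red clip (319,139), so the selector is in click 5 and up. Now I work out the green button's position and height from the two views.

```bash
python3 - <<'E'
from h import *
import pickle
a=pickle.load(open("w1.pkl","rb"));b=pickle.load(open("scene0.pkl","rb"))
for z in(100,105,110,115,120): print(z,pt(*a,111,137,z)[:2].round(1),pt(*b,257.75,226.25,z)[:2].round(1))
E
```

```text
100 [ 470.8 -181.4] [ 468.  -172.4]
105 [ 470.8 -178.1] [ 470.7 -173.6]
110 [ 470.8 -174.8] [ 473.4 -174.8]
115 [ 470.8 -171.5] [ 476.2 -176.1]
120 [ 470.9 -168.2] [ 478.9 -177.3]
```

Call:
play_rows(motion=[-14, -34, 0, 0, 0.5, -14, -34, 0, 0, 1, -14, -34, 0, 0, 1, -14, -34, 0, 0, 1, -14, -33, 0, 0, 1])

```text
time_s: 8.85
tool_pos: [465.7, -176.3, 228.8]
tcp_rot: [[0.91, 0.415, -0.003], [0.415, -0.91, 0.002], [-0.002, -0.003, -1.0]]
contact_force: [1.0, -0.4, 0.3]
opening: 0.142
```

Call:
play_rows(motion=[0, 0, 0, 0, 1, 0, 0, 0, 0, 1, 0, 0, 0, 0, 1, 0, 0, 0, 0, 1])

```text
time_s: 9.25
tool_pos: [467.5, -174.6, 230.2]
tcp_rot: [[0.909, 0.416, -0.001], [0.416, -0.909, 0.001], [-0.0, -0.001, -1.0]]
contact_force: [0.3, -0.5, 0.3]
opening: -0.0
```

The button top is at about (471, −175.5), z about 108. I descend to just above it, then press in small steps.

Call:
play_rows(motion=[3, -1, -30, 0, 1, 0, 0, -35, 0, 1, 0, 0, -30, 0, 1, 0, 0, -15, 0, 1, 0, 0, 0, 0, 1])

```text
time_s: 9.75
tool_pos: [468.4, -174.5, 117.6]
tcp_rot: [[0.909, 0.416, -0.006], [0.416, -0.909, 0.003], [-0.004, -0.006, -1.0]]
contact_force: [-0.7, -0.8, -0.4]
opening: -0.005
```

Call:
play_rows(motion=[0, 0, 0, 0, 1, 0, 0, -2, 0, 1, 0, 0, -2, 0, 1, 0, 0, -2, 0, 1, 0, 0, 0, 0, 1])

```text
time_s: 10.25
tool_pos: [470.5, -176.9, 115.0]
tcp_rot: [[0.91, 0.415, 0.0], [0.415, -0.91, -0.0], [0.0, 0.0, -1.0]]
contact_force: [-0.5, -0.4, -0.8]
opening: -0.001
```

Call:
play_rows(motion=[0, 0, -2, 0, 1, 0, 0, -2, 0, 1, 0, 0, -2, 0, 1, 0, 0, 0, 0, 1, 0, 0, 0, 0, 1])

```text
time_s: 10.75
tool_pos: [470.7, -177.0, 109.1]
tcp_rot: [[0.91, 0.415, 0.0], [0.415, -0.91, -0.0], [0.0, 0.0, -1.0]]
contact_force: [-0.8, 0.3, 3.1]
opening: -0.003
```

Call:
play_rows(motion=[0, 0, -2, 0, 1, 0, 0, -1, 0, 1, 0, 0, 0, 0, 1])

```text
time_s: 11.05
tool_pos: [470.7, -177.0, 106.1]
tcp_rot: [[0.91, 0.415, 0.0], [0.415, -0.91, -0.0], [0.0, 0.001, -1.0]]
contact_force: [-0.5, 0.5, 4.8]
opening: -0.001
```

Call:
play_rows(motion=[0, 0, -1, 0, 1, 0, 0, -1, 0, 1, 0, 0, 0, 0, 1])

```text
time_s: 11.35
tool_pos: [470.7, -177.0, 105.9]
tcp_rot: [[0.91, 0.415, -0.0], [0.415, -0.91, -0.0], [-0.0, -0.0, -1.0]]
contact_force: [-5.1, 1.8, 15.3]
opening: -0.001
```

The button is bottomed out: 15 N with no further travel. I release upward and take the last look.

Call:
play_rows(motion=[0, 0, 5, 0, 1, 0, 0, 20, 0, 1, 0, 0, 40, 0, 1, 0, 0, 40, 0, 1, 0, 0, 30, 0, 1])

```text
time_s: 11.85
tool_pos: [470.7, -176.9, 240.5]
tcp_rot: [[0.91, 0.415, 0.001], [0.415, -0.91, -0.001], [0.001, 0.001, -1.0]]
contact_force: [0.3, -0.6, 1.0]
opening: -0.001
```

Call:
play_rows(motion=[-10, -30, 30, 0, 1, -10, -30, 30, 0, 1, 0, 0, 0, 0, 1, 0, 0, 0, 0, 1])

```text
time_s: 12.25
tool_pos: [450.4, -237.1, 298.7]
tcp_rot: [[0.911, 0.413, 0.001], [0.413, -0.911, 0.0], [0.001, 0.0, -1.0]]
contact_force: [0.4, -0.4, 0.0]
opening: 0.001
```

```bash
python3 - <<'E'
from h import *
s,f=snap("scene","s4",(220,170,380,305),4);print(s["time_s"],s["tool_pos"].round(1),s["contact_force"].round(1))
E
```

```text
12.25 [ 450.4 -237.1  298.7] [ 0.4 -0.4  0. ]
```

View pics/s4.png

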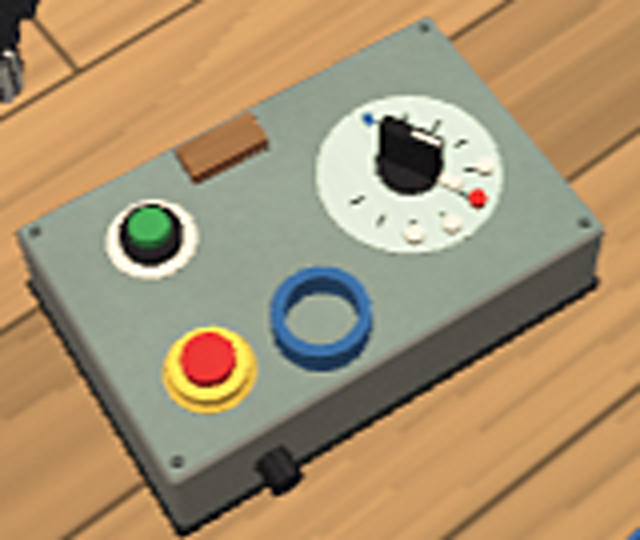

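The pointer (455,185) is aimed at the red clip (478,198). The green button is out again, at (150,228) as before, and the wedge, tape and red stop button have not moved.

```bash
python3 -c "
from plant import job; print(job.finish_job())"
```

```text
the job is handed in; nothing more can be done
None
```

I set the selector to the red clip, pressed the green start button fully in and let it go, and handed the job in after about 12 s of robot time. `finish_job` reports no verdict.

- **Selector:** The red clip is at click 5, which both cameras agreed on. I pushed the knob down to its hard stop (13 N, no further travel), turned it 30°, let it rise, then turned on to 150° and released. The wrist picture then showed the pointer right under the red clip.
- **Green button:** I pressed it until it bottomed out (15 N, no further travel) and released it. In the last picture it is out again.
- **Last checks:** The pointer is still on the red clip. The stop button, tape and oak block look unmoved, and the force on the arm is about zero. I did not look again at the mallet, brush, jar, mug or chisel, but the arm stayed over the console and lifted clear of it.
- **Small disagreement:** While turning, I saw sideways forces of up to about 9 N, from gripping 1–2 mm off the knob's axis. They vanished on release.

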